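# Refit the burner caps and small-pan trivet on a gas hob

### The job

The hob has just been washed: put each of the three black burner caps back, right way up, flat and centred on the burner of its own size, the large, the medium and the small. Only when all three caps are on, stand the iron trivet centred over the small burner with its feet on the hob plate. Leave the drinking glass standing where it is.

Things in the scene. Friction and masses are not known exactly. Their poses are not given: they have to be found in the camera images.
- cap_large: The large burner cap: plain round black enamelled disc, 66 mm across, 12 mm thick, bevelled upper edge (the straight side is 9 mm high), flat underside. Lies loose on the drying mat, right way up. Origin: centre of the underside, z up out of the bevelled face.
- cap_medium: The medium burner cap: plain round black enamelled disc, 55 mm across, 12 mm thick, bevelled upper edge (the straight side is 9 mm high), flat underside. Lies loose on the drying mat, right way up. Origin: centre of the underside, z up out of the bevelled face.
- cap_small: The small burner cap: plain round black enamelled disc, 44 mm across, 12 mm thick, bevelled upper edge (the straight side is 9 mm high), flat underside. Lies loose on the drying mat, right way up. Origin: centre of the underside, z up out of the bevelled face.
- burner_large: The large burner of the hob, fixed, without its cap: an aluminium crown 58 mm across with a flat top 24 mm above the hob plate, on a dark foot ring 78 mm across and 5 mm high. The large cap overhangs the crown by 4 mm all round. Origin: centre of the burner at the level of the hob plate (plate 8 mm above the counter), z up.
- burner_medium: The medium burner of the hob, fixed, without its cap: an aluminium crown 47 mm across with a flat top 24 mm above the hob plate, on a dark foot ring 67 mm across and 5 mm high. The medium cap overhangs the crown by 4 mm all round. Origin: centre of the burner at the level of the hob plate (plate 8 mm above the counter), z up.
- burner_small: The small burner of the hob, fixed, without its cap: an aluminium crown 36 mm across with a flat top 24 mm above the hob plate, on a dark foot ring 56 mm across and 5 mm high. The small cap overhangs the crown by 4 mm all round. Origin: centre of the burner at the level of the hob plate (plate 8 mm above the counter), z up.
- trivet: Small-pan trivet, dark cast iron, loose, standing on the mat on its feet. 56 mm high, 110 mm across. A ring (outside 52, inside 38 mm, 46 to 56 mm above the feet; grip it across the outside between the arms) with four 6 mm arms along its own +x, -x, +y, -y, ending in square 6 mm legs 52 mm from the axis. Origin: on the axis at the feet, z up.
- hob: Fixed white enamelled hob plate, 380 (x) by 340 (y) mm, its top 8 mm above the counter, left or right of the mat. Carries the three burners, about 170 mm apart, in changing order, and three black knobs, 21 mm high over the plate, along its -x edge. Origin: centre of its underside, z up.
- mat: Fixed tan cork drying mat, 360 (x) by 380 (y) mm, its top 4 mm above the counter. Caps, trivet and glass stand on it in changing order, at least 105 mm centre to centre. Low odds and ends (a brass jar lid, wooden clothes pegs) lie along its +x edge. Origin: centre of its underside, z up.
- glass: Greenish drinking glass, 64 mm across the rim, 100 mm high, standing on the mat among the parts; to be left alone. Origin: centre of its underside, z up.
Not all that is in view belongs to the job. What is shaped like the cap_small but purple or turquoise is not meant. What is shaped like the cap_medium but blue or purple is not meant.

How it is judged:
By the outcome, as a careful person would: the job done as asked, in the order asked, and still so for the second after the job is handed in, with the robot touching nothing.
It also fails if it takes over 128 s, if anything falls off the work surface, if the arm or the gripper's body presses on something with over 40 N, if the wrist force passes 120 N, or if a joint passes its speed limit or range.

### The arm

A 7-joint arm with a two-finger parallel gripper is mounted at the origin on the work surface. World frame = base frame: x ahead of the robot, y to its left, z up, the work surface at z = 0. Lengths are in m, angles in rad, forces in N, time in s.
With the tool pointing down it reaches from about 0.4 to 0.875 m from the base axis. Payload 6.5 kg.
Tool frame: the origin (TCP) lies midway between the tips of the shut fingers; the grasp point (between the pads) lies 19 mm behind it; z points along the fingers, y is the line along which they close (so a half turn about z gives the same grasp; the last joint's range is limited). The gripper opens to 85 mm and grips with 20 to 120 N. Pads are 22 mm wide; open, the fingers measure 114 mm over their backs; the gripper's body (76 mm by 85 mm) begins 54 mm behind the grasp point. The pads swing forward as they close: fully open they stand 13 mm farther back than shut.
Start: joints at [-1.4, 0.536, -0.004, 1.538, 0.003, 1.067, -0.071], TCP at [0.152, 0.632, 0.231] pointing down, gripper open.
Joint ranges: [-2.7, 2.7], [-0.37, 2.16], [-1.27, 1.26], [0.24, 2.4], [-1.31, 4.45], [0.19, 1.91], [-2.76, 2.76]. Speed limits (rad/s): [2.39, 2.39, 3.14, 3.14, 3.14, 3.14, 3.14].

### API

Orientations are given as a 3x3 rotation matrix whose columns are the frame's x, y, z axes.
In Python, from station import * gives the robot as it stands.
- The arm moves only by the tool arm_command, never from a script. Its argument "moves" is a list of rows, each a list of 3 entries, a list of its own where there are three numbers: the shift along the tool's x, y, z in cm, then the turn, a rotation vector about the tool's x, y, z in rad, then the opening, from 0 (shut) to 1 (fully open). In form: [[[x, y, z], [rx, ry, rz], claw], ...]. A call has 1 to 20 rows; each row shifts and turns the commanded pose from where the row before left it, along the tool's axes as they then stand; what a row does not reach is not made up. A row lasts 1/10 s, in which the tool goes at most 50 mm and 8.59 degrees, less where a joint would pass 70% of its speed; a pose out of reach is approached as far as the arm can. A call with a gripper value outside its range is refused whole. The fingers move at their own pace and stop on an object; the grip force is fixed at half the most. Time passes only in rows, so rows that do not move let the fingers close. It gives the time, the measured TCP pose, the force, the opening and the grip force at its end, in the units of the state.
- state(): the state, without advancing time (a new reading comes with each control period).
- camera(name): name is "scene" or "top"; returns the picture (384x512x3 uint8, blue, green, red); there is no depth.
- calibration(name): a dict with "vertical_fov" (degrees; the focal length in pixels is half the picture's height over the tangent of half this angle, whatever the lens; pixels are square), "cx", "cy" (the principal point, pixels), "R" (3x3) and "t" (3): a world point X has camera coordinates R X + t. Camera axes: x right, y down, z forward; pixel columns grow to the right and rows downward; lengths in m; the calibration is good to about 2 mm. A picture is of the moment at which its call begins. calibration takes no time and is no camera call.
- job_done(): hands the job in; it is judged then, once.
The state is a dict: "t": time; "q": joint angles; "dq": joint speeds; "joint_efforts": joint torques, N m; "ee_pos": TCP position; "orientation": TCP orientation; "force": force on the tool from outside, world axes, zero at the start; "moment": the same for the moment, N m; "opening": finger opening in m; "gripper_force": force on a finger pad.
Only numpy, scipy, OpenCV 4.12 (cv2) and the standard library are available. Lean on these libraries where they do the work, as an engineer would, in place of code of your own. Each camera call takes 0.05 s, during which the arm holds its last target. There are 200 camera calls.

## Working session

There is one attempt and no reset: what is moved stays moved. The work goes in short steps, Python scripts to look and compute and a tool call to move; the robot and the scene stay as the last step left them, time stands still between calls to the robot, and variables do not carry over. Pictures are saved under pics/ and viewed, at most 14 in all, crops included, and the job is handed in when it is done.

Besides the shell and the picture viewer there is one more tool, called as name(argument=value, ...), one argument or row to a line, values as JSON. arm_command: Moves the arm, as the interface text tells. Its arguments: {"type":"object","properties":{"moves":{"type":"array","items":{"type":"array"}}},"required":["moves"]}

```bash
mkdir -p pics; ls; python3 - <<'E'
from station import *
import cv2
for n in ("scene","top"):
    im=camera(n); cv2.imwrite(f"pics/{n}0.png",im); print(n,calibration(n))
s=state(); print(s)
E
```

```text
pics
scene {'vertical_fov': 46.39053029715899, 'cx': 256.5673052394941, 'cy': 192.84987909330584, 'R': array([[ 0.44401353,  0.89598324, -0.0081248 ],
       [ 0.75889158, -0.38086636, -0.5282276 ],
       [-0.47637754,  0.22837435, -0.84906395]]), 't': array([-0.26870614, -0.33291448,  1.61309425])}
top {'vertical_fov': 46.80270098552225, 'cx': 248.9434752359741, 'cy': 192.8436650257369, 'R': array([[-0.0182375 , -0.99968832, -0.01704867],
       [-0.98237286,  0.02108919, -0.18573856],
       [ 0.18604021,  0.01336074, -0.98245129]]), 't': array([0.09774721, 0.47963366, 1.19766033])}
{'t': 0.1, 'q': array([-1.40017785,  0.53711117, -0.00438859,  1.53878304,  0.0025975 ,
        1.06730498, -0.07120345]), 'dq': array([-0.00162477, -0.00216297,  0.00129378, -0.00120371,  0.00034198,
        0.00010418, -0.00066017]), 'joint_efforts': array([ 2.24856536e-03, -5.84567893e+01,  1.05179027e+00, -2.59776288e+01,
        1.26519694e-02,  4.68871222e-03, -2.70696881e-05]), 'ee_pos': array([0.15240534, 0.63128572, 0.23048433]), 'orientation': array([[-9.72094977e-01,  2.34587509e-01, -2.36561098e-04],
       [ 2.34587586e-01,  9.72093698e-01, -1.58356812e-03],
       [-1.41525749e-04, -1.59487291e-03, -9.99998718e-01]]), 'force': array([ 0.32820068,  0.49411425, -0.4704681 ]), 'moment': array([-0.01284497,  0.05217103, -0.01737178]), 'gripper_force': 0.0, 'opening': 0.08538151120709438}
```

View pics/top0.png

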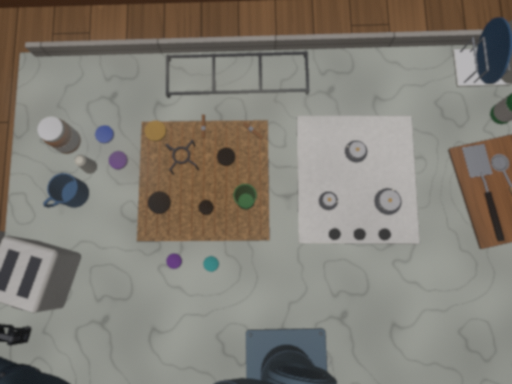

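View pics/scene0.png

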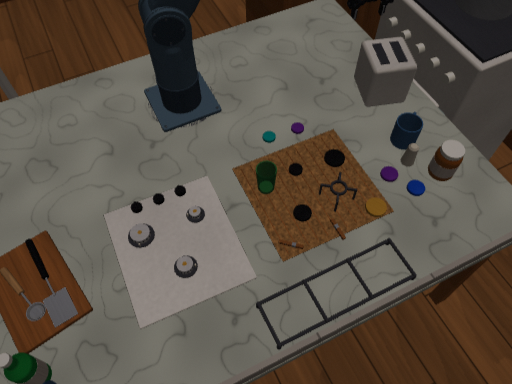

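The top view shows the mat with black discs at (159,202) large, (226,157) medium and (206,207) small, the trivet at (181,155) and the glass at (245,196). The burners on the hob are at (388,201) large, (356,151) medium and (328,201) small. The decoys are coloured and lie off the mat at (104,133), (118,160), (174,261) and (211,264). The black discs on the mat fit the description; I'll confirm in an enlarged crop.

```bash
cat > h.py <<'E'
import numpy as np, cv2
from station import *
def K(n):
    c=calibration(n); f=192/np.tan(np.radians(c["vertical_fov"]/2)); return f,c
def ray(n,u,v,z):
    f,c=K(n); d=c["R"].T@np.array([(u-c["cx"])/f,(v-c["cy"])/f,1.]); o=-c["R"].T@c["t"]
    return o+d*(z-o[2])/d[2]
def proj(n,X):
    f,c=K(n); p=c["R"]@np.array(X)+c["t"]; return f*p[0]/p[2]+c["cx"],f*p[1]/p[2]+c["cy"]
def blobs(mask,amin=30):
    cs,_=cv2.findContours(mask.astype(np.uint8),cv2.RETR_EXTERNAL,cv2.CHAIN_APPROX_NONE)
    return [c for c in cs if cv2.contourArea(c)>amin]
E
python3 - <<'E'
from h import *
t=cv2.imread("pics/top0.png"); s=cv2.imread("pics/scene0.png")
a=cv2.resize(t[110:250,130:275],None,fx=4,fy=4,interpolation=cv2.INTER_CUBIC)
cv2.imwrite("pics/crop_mat.png",a)
a=cv2.resize(t[110:250,290:425],None,fx=4,fy=4,interpolation=cv2.INTER_CUBIC)
cv2.imwrite("pics/crop_hob.png",a)
for n,im in(("top",t),("scene",s)):
    m=im.max(2)<(50)
    for c in blobs(m):
        if len(c)<5: continue
        M=cv2.moments(c);u,v=M["m10"]/M["m00"],M["m01"]/M["m00"]
        x=ray(n,u,v,.012)
        if .35<x[0]<.9 and abs(x[1])<.45:
            pts=np.array([ray(n,*p[0],.012)[:2] for p in c]); 
            print(n,round(u,1),round(v,1),x.round(4),"ext",np.ptp(pts,0).round(3))
# corners check of the mat/hob
for n,im in(("top",t),("scene",s)):
    hsv=cv2.cvtColor(im,cv2.COLOR_BGR2HSV)
    m=cv2.inRange(hsv,(8,70,60),(25,255,255))
    for c in blobs(cv2.morphologyEx(m,cv2.MORPH_CLOSE,np.ones((9,9))),4000):
        r=cv2.boxPoints(cv2.minAreaRect(c)); print(n,"tan",[ray(n,*p,.004)[:2].round(3).tolist() for p in r])
E
```

```text
top 206.0 206.4 [0.451  0.2124 0.012 ] ext [0.029 0.029]
top 225.8 156.2 [0.5985 0.1545 0.012 ] ext [0.043 0.041]
scene 185.8 271.3 [ 0.6214 -0.2291  0.012 ] ext [0.051 0.062]
scene 334.1 291.5 [0.8567 0.1113 0.012 ] ext [0.134 0.437]
scene 142.6 240.0 [ 0.4746 -0.3063  0.012 ] ext [0.057 0.074]
scene 196.6 217.1 [ 0.4748 -0.1362  0.012 ] ext [0.034 0.051]
scene 301.9 212.5 [0.6024 0.1542 0.012 ] ext [0.056 0.056]
scene 136.1 207.1 [ 0.3597 -0.288   0.012 ] ext [0.039 0.031]
scene 158.1 198.6 [ 0.3613 -0.2177  0.012 ] ext [0.04  0.031]
scene 179.8 190.4 [ 0.3631 -0.147   0.012 ] ext [0.04  0.031]
scene 338.3 188.4 [0.5782 0.2975 0.012 ] ext [0.115 0.112]
scene 295.2 168.9 [0.4531 0.2135 0.012 ] ext [0.047 0.046]
scene 265.8 176.7 [0.4378 0.1157 0.012 ] ext [0.114 0.087]
scene 334.0 157.7 [0.4709 0.3478 0.012 ] ext [0.068 0.068]
top tan [[0.61, -0.498], [0.649, -0.685], [0.346, -0.711], [0.31, -0.533]]
top tan [[0.359, 0.411], [0.735, 0.422], [0.725, 0.027], [0.352, 0.037]]
top tan [[1.001, 1.112], [1.75, -0.58], [1.026, -0.755], [0.391, 0.807]]
scene tan [[0.626, -0.031], [0.964, 0.645], [1.248, 0.38], [0.962, -0.195]]
scene tan [[0.346, -0.774], [0.3, -0.556], [0.619, -0.491], [0.645, -0.692]]
scene tan [[0.354, 0.034], [0.295, 0.475], [0.72, 0.408], [0.741, 0.028]]
scene tan [[-0.894, -0.487], [-0.603, 0.085], [-0.047, -0.108], [-0.289, -0.588]]
```

View pics/crop_mat.png

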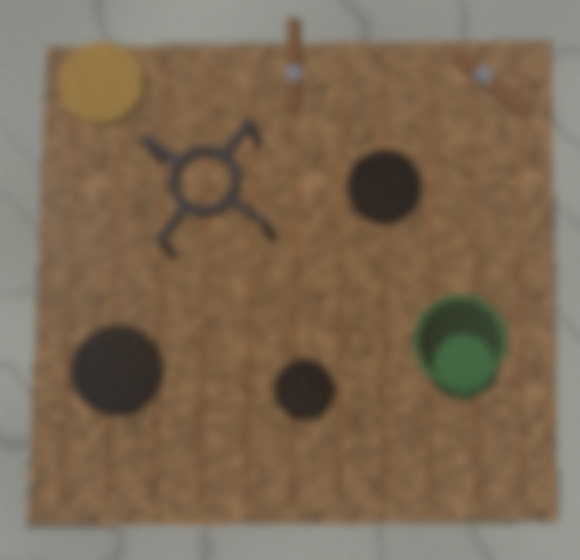

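View pics/crop_hob.png

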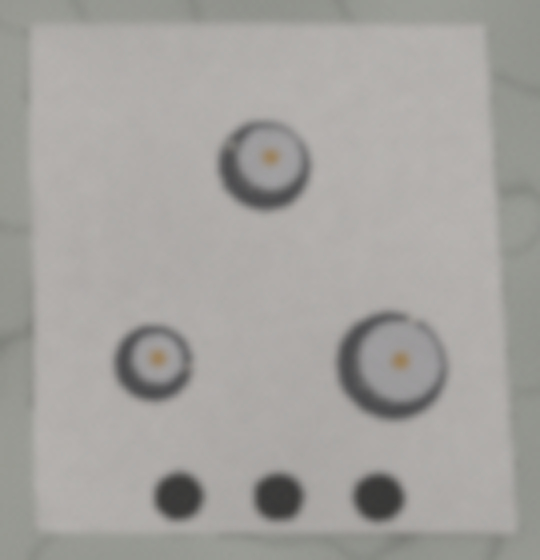

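The crop confirms it: three matte black discs on the mat, in three sizes, at crop (117,369), (304,388) and (384,187). The hob crop shows three burners with orange centre dots. Next is subpixel localisation in both views.

```bash
cat >> h.py <<'E'
def dark(n,im,X,w,thr=None,hull=True):
    """ellipse centre/axes of dark object near world X, window half-size w px"""
    u,v=proj(n,X); u0,v0=int(u)-w,int(v)-w
    g=cv2.cvtColor(im[v0:v0+2*w,u0:u0+2*w],cv2.COLOR_BGR2GRAY)
    g=cv2.resize(g,None,fx=8,fy=8,interpolation=cv2.INTER_CUBIC)
    T=thr or cv2.threshold(g,0,255,cv2.THRESH_OTSU)[0]
    b=blobs(g<T,500)
    c=max(b,key=cv2.contourArea)
    e=cv2.fitEllipse(cv2.convexHull(c)) if hull else None
    M=cv2.moments(cv2.convexHull(c)); m=np.array([M["m10"],M["m01"]])/M["m00"]
    f=lambda p:((p[0]+.5)/8-.5+u0,(p[1]+.5)/8-.5+v0)
    return f(m),np.array(e[1])/8,T
E
python3 - <<'E'
from h import *
I={n:cv2.imread(f"pics/{n}0.png") for n in("top","scene")}
caps=dict(L=(.471,.348,.01),M=(.600,.154,.01),S=(.452,.213,.01))
bur=dict(L=(.474,-.306,.011),M=(.621,-.229,.011),S=(.474,-.136,.011))
for nm,d,w in(("cap",caps,16),("bur",bur,20)):
  for k,X in d.items():
    for n in I:
        c,ax,T=dark(n,I[n],X,w); p=ray(n,*c,X[2]); q=ray(n,c[0]+1,c[1],X[2])
        print(nm,k,n,np.round(c,1),p[:2].round(4),"ax mm",(ax*np.linalg.norm(p-q)*1000).round(1),T)
for n,im in I.items():   # orange dots
    hsv=cv2.cvtColor(cv2.resize(im,None,fx=4,fy=4,interpolation=cv2.INTER_CUBIC),cv2.COLOR_BGR2HSV)
    for k,X in bur.items():
        u,v=proj(n,(X[0],X[1],.032)); u0,v0=int(4*u)-30,int(4*v)-30
        s=hsv[v0:v0+60,u0:u0+60]; ww=np.clip(s[...,1].astype(float)-60,0,None)*((s[...,0]>5)&(s[...,0]<28))
        yy,xx=np.mgrid[:60,:60]; U=((xx*ww).sum()/ww.sum()+u0+.5)/4-.5;V=((yy*ww).sum()/ww.sum()+v0+.5)/4-.5
        print("dot",k,n,round(U,1),round(V,1),[ray(n,U,V,z)[:2].round(4).tolist() for z in(.032,)])
E
```

```text
cap L top [158.9 202.3] [0.4662 0.3487] ax mm [65.7 67. ] 74.0
cap L scene [334.  157.6] [0.4696 0.3492] ax mm [58.8 68.9] 37.0
cap M top [225.7 156.4] [0.5986 0.155 ] ax mm [54.3 54.9] 72.0
cap M scene [301.9 212.5] [0.6015 0.1549] ax mm [52.2 56.5] 37.0
cap S top [205.7 207. ] [0.4496 0.2138] ax mm [44.1 44.5] 73.0
cap S scene [295.2 169. ] [0.4522 0.2143] ax mm [41.8 45.2] 37.0
bur L top [387.  201.2] [ 0.4553 -0.3052] ax mm [74.7 79.7] 134.0
bur L scene [141.3 236.1] [ 0.4601 -0.3056] ax mm [69.2 81. ] 85.0
bur M top [355.5 151.2] [ 0.6051 -0.2249] ax mm [64.4 68. ] 140.0
bur M scene [185.5 266.9] [ 0.6082 -0.225 ] ax mm [61.9 69.4] 88.0
bur S top [327.8 200.4] [ 0.4612 -0.1368] ax mm [55.2 57. ] 139.0
bur S scene [195.3 214.7] [ 0.4645 -0.1366] ax mm [49.3 56.7] 87.0
dot L top 389.7 199.4 [[0.4567, -0.3069]]
dot M top 357.2 148.8 [[0.6063, -0.2254]]
dot S top 329.0 199.1 [[0.4614, -0.137]]
dot L scene 139.2 231.8 [[0.4562, -0.3056]]
dot M scene 184.1 263.1 [[0.6057, -0.2248]]
dot S scene 194.3 210.4 [[0.4619, -0.1357]]
```

The orange dots give the burner centres, and both views agree to within 1 mm. I'll grip with the fingers closing along world x, which centres the axis the cameras disagree on most. First I turn the tool and go above the large cap.

arm_command(
  moves=[
    [[0, 0, 0], [0, 0, 0.1482], 1],
    [[0, 0, 0], [0, 0, 0.1482], 1],
    [[0, 0, 0], [0, 0, 0.1482], 1],
    [[0, 0, 0], [0, 0, 0.1482], 1],
    [[0, 0, 0], [0, 0, 0.1482], 1],
    [[0, 0, 0], [0, 0, 0.1482], 1],
    [[0, 0, 0], [0, 0, 0.1482], 1],
    [[0, 0, 0], [0, 0, 0.1482], 1],
    [[0, 0, 0], [0, 0, 0.1482], 1],
    [[-2.82, 3.15, 0], [0, 0, 0], 1],
    [[-2.82, 3.15, 0], [0, 0, 0], 1],
    [[-2.82, 3.15, 0], [0, 0, 0], 1],
    [[-2.82, 3.15, 0], [0, 0, 0], 1],
    [[-2.82, 3.15, 0], [0, 0, 0], 1],
    [[-2.82, 3.15, 0], [0, 0, 0], 1],
    [[-2.82, 3.15, 0], [0, 0, 0], 1],
    [[-2.82, 3.15, 0], [0, 0, 0], 1],
    [[-2.82, 3.15, 0], [0, 0, 0], 1],
    [[-2.82, 3.15, 0], [0, 0, 0], 1],
  ],
)

```text
t: 2.0
ee_pos: [0.4684, 0.3486, 0.2311]
orientation: [[-0.0, 1.0, -0.0], [1.0, 0.0, -0.0], [-0.0, -0.0, -1.0]]
force: [1.5, 0.5, 0.8]
opening: 0.085
gripper_force: 0.0
```

```bash
cat >> h.py <<'E'
def rel(x,y,z):
    s=state(); d=np.array([x,y,z])-s["ee_pos"]
    print("t",round(s["t"],2),"pos",s["ee_pos"].round(4),"tool cm",(s["orientation"].T@d*100).round(2),
     "R",s["orientation"].round(4).tolist(),"q7",s["q"][6].round(2),"F",s["force"].round(1),"open",round(s["opening"],4))
E
python3 -c "
from h import *
rel(.4675,.349,.003)"
```

```text
t 2.0 pos [0.4684 0.3486 0.2311] tool cm [ 0.05 -0.08 22.81] R [[-0.0004, 1.0, -0.0005], [1.0, 0.0004, -0.0002], [-0.0002, -0.0005, -1.0]] q7 -0.54 F [1.5 0.5 0.8] open 0.085
```

arm_command(
  moves=[
    [[0.05, -0.08, 3], [0, 0, 0], 1],
    [[0, 0, 4], [0, 0, 0], 1],
    [[0, 0, 4], [0, 0, 0], 1],
    [[0, 0, 4], [0, 0, 0], 1],
    [[0, 0, 3], [0, 0, 0], 1],
    [[0, 0, 2], [0, 0, 0], 1],
    [[0, 0, 1.5], [0, 0, 0], 1],
    [[0, 0, 1], [0, 0, 0], 1],
    [[0, 0, 0.3], [0, 0, 0], 1],
    [[0, 0, 0], [0, 0, 0], 0],
    [[0, 0, 0], [0, 0, 0], 0],
    [[0, 0, 0], [0, 0, 0], 0],
    [[0, 0, 0], [0, 0, 0], 0],
    [[0, 0, 0], [0, 0, 0], 0],
    [[0, 0, 0], [0, 0, 0], 0],
    [[0, 0, 0], [0, 0, 0], 0],
    [[0, 0, 0], [0, 0, 0], 0],
  ],
)

```text
t: 3.7
ee_pos: [0.4671, 0.3508, 0.0052]
orientation: [[-0.0, 1.0, 0.001], [1.0, 0.0, 0.001], [0.001, 0.001, -1.0]]
force: [-3.6, -1.3, 9.9]
opening: 0.0618
gripper_force: 62.7
```

```bash
python3 - <<'E'
from h import *
im=camera("scene"); cv2.imwrite("pics/s1.png",im)
t=camera("top"); 
a=cv2.resize(im[90:220,270:400],(560,560),interpolation=cv2.INTER_CUBIC)
cv2.imwrite("pics/c1.png",a)
rel(.4675,.349,.003)
E
```

```text
t 3.8 pos [0.4671 0.3508 0.0052] tool cm [-0.18  0.04  0.22] R [[-0.0001, 1.0, 0.0006], [1.0, 0.0001, 0.0012], [0.0012, 0.0006, -1.0]] q7 -0.43 F [-3.6 -1.   9.2] open 0.0617
```

View pics/c1.png

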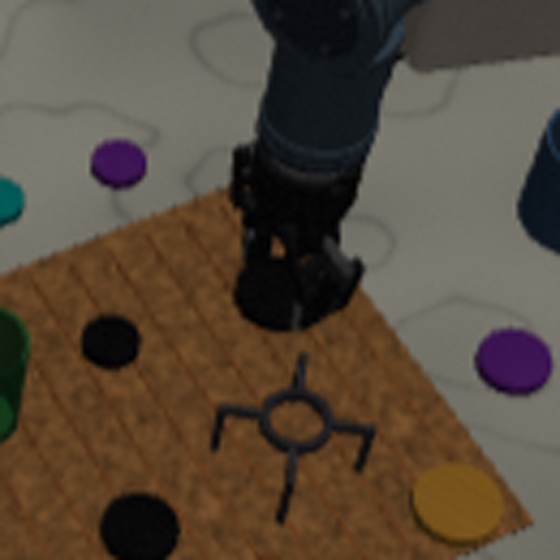

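The crop shows the gripper over the large cap, black on black. The opening of 62 mm and the 10 N upward force suggest the tips sit on the bevel. I'll open, go lower and regrip.

arm_command(
  moves=[
    [[0, 0, 0], [0, 0, 0], 1],
    [[0, 0, 0], [0, 0, 0], 1],
    [[0, 0, 0], [0, 0, 0], 1],
    [[0, 0, 0], [0, 0, 0], 1],
    [[0, 0, 0.3], [0, 0, 0], 1],
    [[0, 0, 0.2], [0, 0, 0], 1],
    [[0, 0, 0], [0, 0, 0], 1],
  ],
)

```text
t: 4.5
ee_pos: [0.4665, 0.3502, -0.0022]
orientation: [[-0.0, 1.0, -0.001], [1.0, 0.0, -0.001], [-0.001, -0.001, -1.0]]
force: [1.4, -1.4, -0.0]
opening: 0.0854
gripper_force: 0.0
```

arm_command(
  moves=[
    [[0, 0, 0], [0, 0, 0], 0],
    [[0, 0, 0], [0, 0, 0], 0],
    [[0, 0, 0], [0, 0, 0], 0],
    [[0, 0, 0], [0, 0, 0], 0],
    [[0, 0, 0], [0, 0, 0], 0],
    [[0, 0, 0], [0, 0, 0], 0],
  ],
)

```text
t: 5.1
ee_pos: [0.4669, 0.3504, -0.0008]
orientation: [[-0.0, 1.0, 0.0], [1.0, 0.0, 0.0], [0.0, 0.0, -1.0]]
force: [-2.5, -1.6, 8.2]
opening: 0.0628
gripper_force: 63.4
```

arm_command(
  moves=[
    [[0, 0, -1], [0, 0, 0], 0],
    [[0, 0, -2], [0, 0, 0], 0],
    [[0, 0, -4], [0, 0, 0], 0],
    [[0, 0, -4], [0, 0, 0], 0],
    [[0, 0, -4], [0, 0, 0], 0],
    [[0, 0, 0], [0, 0, 0], 0],
  ],
)

```text
t: 5.7
ee_pos: [0.4699, 0.3525, 0.1541]
orientation: [[0.0, 1.0, 0.007], [1.0, -0.0, 0.007], [0.007, 0.007, -1.0]]
force: [1.0, 0.7, -1.8]
opening: 0.0629
gripper_force: 66.6
```

```bash
python3 - <<'E'
from h import *
im=camera("scene"); a=im[60:200,270:410]; 
a=np.clip(a.astype(float)*2.2,0,255).astype(np.uint8)
t=np.clip(camera("top")[130:270,90:230].astype(float)*2.2,0,255).astype(np.uint8)
cv2.imwrite("pics/c2.png",np.hstack([cv2.resize(x,(400,400),interpolation=cv2.INTER_CUBIC) for x in(a,t)]))
rel(.4675,.349,.003)
E
```

```text
t 5.8 pos [0.4669 0.3508 0.1492] tool cm [-0.2   0.05 14.62] R [[-0.0004, 1.0, 0.0011], [1.0, 0.0004, 0.0014], [0.0014, 0.0011, -1.0]] q7 -0.5 F [-0.9 -1.2 -1.7] open 0.0632
```

View pics/c2.png

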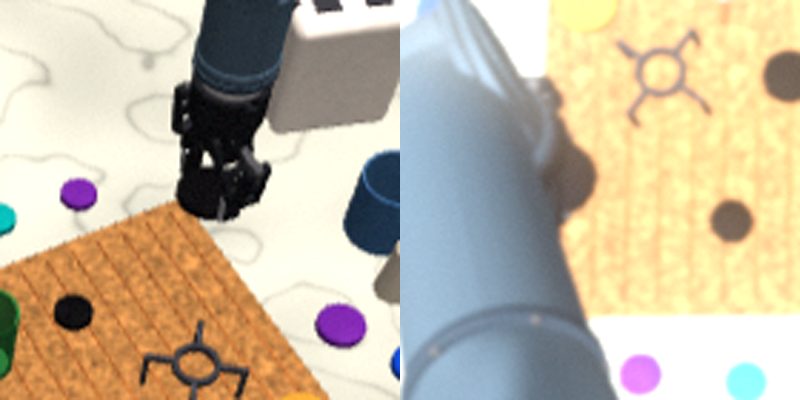

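The left crop shows the large cap lifted and held level in the fingers at about (215,195), with the mat clear below. I carry it to the large burner.

arm_command(
  moves=[
    [[-1.5, 0, -0.5], [0, 0, 0], 0],
    [[-3, -0.05, 0], [0, 0, 0], 0],
    [[-4, -0.1, 0], [0, 0, 0], 0],
    [[-4, -0.1, 0], [0, 0, 0], 0],
    [[-4, -0.1, 0], [0, 0, 0], 0],
    [[-4, -0.1, 0], [0, 0, 0], 0],
    [[-4, -0.1, 0], [0, 0, 0], 0],
    [[-4, -0.1, 0], [0, 0, 0], 0],
    [[-4, -0.1, 0], [0, 0, 0], 0],
    [[-4, -0.1, 0], [0, 0, 0], 0],
    [[-4, -0.1, 0], [0, 0, 0], 0],
    [[-4, -0.1, 0], [0, 0, 0], 0],
    [[-4, -0.1, 0], [0, 0, 0], 0],
    [[-4, 0, 0], [0, 0, 0], 0],
    [[-4, 0, 0], [0, 0, 0], 0],
    [[-4, 0, 0], [0, 0, 0], 0],
    [[-3, 0, 0], [0, 0, 0], 0],
    [[-2, 0, 0], [0, 0, 0], 0],
    [[0, 0, 0], [0, 0, 0], 0],
  ],
)

```text
t: 7.7
ee_pos: [0.4524, -0.3084, 0.1524]
orientation: [[0.005, 1.0, -0.003], [1.0, -0.005, -0.002], [-0.002, -0.003, -1.0]]
force: [-0.4, -0.7, -2.1]
opening: 0.0632
gripper_force: 66.6
```

```bash
python3 -c "
from h import *
rel(.4565,-.3047,.04)"
```

```text
t 7.7 pos [ 0.4524 -0.3084  0.1524] tool cm [ 0.39  0.43 11.24] R [[0.0055, 1.0, -0.0027], [1.0, -0.0055, -0.0015], [-0.0016, -0.0027, -1.0]] q7 0.79 F [-0.4 -0.7 -2.1] open 0.0632
```

arm_command(
  moves=[
    [[0, 0.2, 2], [0, 0, 0], 0],
    [[0, 0, 3], [0, 0, 0], 0],
    [[0, 0, 3], [0, 0, 0], 0],
    [[0, 0, 1.5], [0, 0, 0], 0],
    [[0, 0, 0], [0, 0, 0], 0],
    [[0, 0, 0], [0, 0, 0], 0],
    [[0, 0, 0], [0, 0, 0], 0],
  ],
)

```text
t: 8.4
ee_pos: [0.4582, -0.3051, 0.0596]
orientation: [[-0.0, 1.0, 0.002], [1.0, 0.0, -0.001], [-0.001, 0.002, -1.0]]
force: [-0.1, 0.7, -1.5]
opening: 0.0631
gripper_force: 66.6
```

```bash
python3 -c "
from h import *
rel(.4565,-.3047,.029)"
```

```text
t 8.4 pos [ 0.4582 -0.3051  0.0596] tool cm [ 0.05 -0.17  3.06] R [[-0.0002, 1.0, 0.0018], [1.0, 0.0002, -0.0011], [-0.0011, 0.0018, -1.0]] q7 0.86 F [-0.1  0.7 -1.5] open 0.0631
```

arm_command(
  moves=[
    [[0.05, -0.17, 1], [0, 0, 0], 0],
    [[0, 0, 1], [0, 0, 0], 0],
    [[0, 0, 0.7], [0, 0, 0], 0],
    [[0, 0, 0.3], [0, 0, 0], 0],
    [[0, 0, 0], [0, 0, 0], 0],
    [[0, 0, 0], [0, 0, 0], 0],
  ],
)

```text
t: 9.0
ee_pos: [0.4558, -0.3042, 0.0282]
orientation: [[-0.0, 1.0, 0.0], [1.0, 0.0, -0.0], [-0.0, 0.0, -1.0]]
force: [0.9, -0.4, -1.8]
opening: 0.0634
gripper_force: 66.6
```

```bash
python3 -c "
from h import *
rel(.4565,-.3047,.0272)"
```

```text
t 9.0 pos [ 0.4558 -0.3042  0.0282] tool cm [-0.05  0.07  0.1 ] R [[-0.0001, 1.0, 0.0001], [1.0, 0.0001, -0.0002], [-0.0002, 0.0001, -1.0]] q7 0.88 F [ 0.9 -0.4 -1.8] open 0.0634
```

arm_command(
  moves=[
    [[-0.05, 0.05, 0.1], [0, 0, 0], 0],
    [[0, 0, 0.05], [0, 0, 0], 0],
    [[0, 0, 0], [0, 0, 0], 0],
    [[0, 0, 0], [0, 0, 0], 0],
  ],
)

```text
t: 9.4
ee_pos: [0.4565, -0.3048, 0.0273]
orientation: [[-0.0, 1.0, 0.001], [1.0, 0.0, -0.0], [-0.0, 0.001, -1.0]]
force: [-1.5, 1.1, 4.4]
opening: 0.0628
gripper_force: 67.3
```

Contact is at +4 N. I release, rise, and back off toward the mat to look.

arm_command(
  moves=[
    [[0, 0, 0], [0, 0, 0], 1],
    [[0, 0, 0], [0, 0, 0], 1],
    [[0, 0, 0], [0, 0, 0], 1],
    [[0, 0, 0], [0, 0, 0], 1],
    [[0, 0, -1], [0, 0, 0], 1],
    [[0, 0, -3], [0, 0, 0], 1],
    [[0, 0, -4], [0, 0, 0], 1],
    [[0, 0, -4], [0, 0, 0], 1],
    [[3, 1.2, -2], [0, 0, 0], 1],
    [[4, 1.2, 0], [0, 0, 0], 1],
    [[4, 1.2, 0], [0, 0, 0], 1],
    [[4, 1.2, 0], [0, 0, 0], 1],
    [[4, 1.2, 0], [0, 0, 0], 1],
    [[4, 1.2, 0], [0, 0, 0], 1],
    [[4, 1.2, 0], [0, 0, 0], 1],
    [[4, 1.2, 0], [0, 0, 0], 1],
    [[4, 1.2, 0], [0, 0, 0], 1],
    [[4, 1.2, 0], [0, 0, 0], 1],
    [[4, 1.2, 0], [0, 0, 0], 1],
    [[3, 1.1, 0], [0, 0, 0], 1],
  ],
)

```text
t: 11.4
ee_pos: [0.5992, 0.1589, 0.1675]
orientation: [[-0.003, 1.0, 0.0], [1.0, 0.003, 0.001], [0.001, 0.0, -1.0]]
force: [0.4, -0.4, -0.3]
opening: 0.0854
gripper_force: 0.0
```

```bash
python3 - <<'E'
from h import *
I={n:camera(n) for n in("top","scene")}
for n in I: cv2.imwrite(f"pics/{n}3.png",I[n])
for n in I:
    c,ax,T=dark(n,I[n],(.4565,-.306,.037),17); p=ray(n,*c,.037); q=ray(n,c[0]+1,c[1],.037)
    print(n,np.round(c,1),p[:2].round(4),(ax*np.linalg.norm(p-q)*1000).round(1),T)
    c,ax,T=dark(n,I[n],(.45,.214,.01),16);print("capS",ray(n,*c,.01)[:2])
t=I["top"][170:230,360:420];s=I["scene"][200:270,105:175]
cv2.imwrite("pics/c3.png",np.hstack([cv2.resize(x,(400,400),interpolation=cv2.INTER_CUBIC) for x in(t,s)]))
rel(.5998,.155,-.003)
E
```

```text
top [388.  200.5] [ 0.4529 -0.3003] [73.9 77.3] 133.0
capS [0.44507997 0.18356023]
scene [140.4 234. ] [ 0.4678 -0.3045] [76.6 79.1] 78.0
capS [0.43843052 0.23791632]
t 11.5 pos [0.5996 0.1622 0.1672] tool cm [-7.700e-01 -1.000e-02  1.701e+01] R [[-0.0079, 1.0, 0.0011], [1.0, 0.0079, 0.0031], [0.0031, 0.0012, -1.0]] q7 -0.09 F [ 0.1 -0.9  0.2] open 0.0859
```

View pics/c3.png

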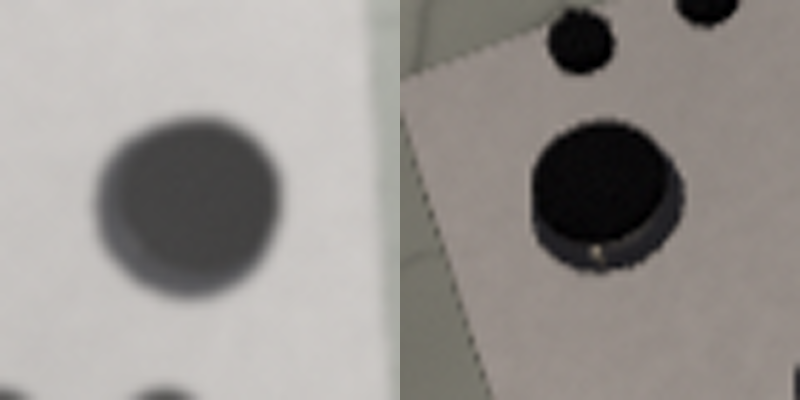

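The large cap sits on its burner and looks concentric in both crops (scene crop about (600,181), with an even dark ring below). Next is the medium cap.

```bash
python3 - <<'E'
from h import *
for n,T in(("top",85),("scene",28)):
    im=cv2.imread(f"pics/{n}3.png"); c,ax,_=dark(n,im,(.4565,-.306,.038),17,T)
    print(n,np.round(c,1),ray(n,*c,.038)[:2].round(4),ax.round(1))
rel(.5998,.155,.0)
E
```

```text
top [388.7 199.9] [ 0.4544 -0.3021] [23.4 24.3]
scene [139.5 231.9] [ 0.4607 -0.3046] [20.4 24.4]
t 11.5 pos [0.5996 0.1622 0.1672] tool cm [-7.700e-01 -1.000e-02  1.671e+01] R [[-0.0079, 1.0, 0.0011], [1.0, 0.0079, 0.0031], [0.0031, 0.0012, -1.0]] q7 -0.09 F [ 0.1 -0.9  0.2] open 0.0859
```

arm_command(
  moves=[
    [[-0.4, 0, 3], [0, 0, 0], 1],
    [[0, 0, 4], [0, 0, 0], 1],
    [[0, 0, 4], [0, 0, 0], 1],
    [[0, 0, 1], [0, 0, 0], 1],
    [[0, 0, 0], [0, 0, 0], 1],
    [[0, 0, 0], [0, 0, 0], 1],
    [[0, 0, 0], [0, 0, 0], 1],
  ],
)

```text
t: 12.2
ee_pos: [0.6008, 0.1517, 0.0491]
orientation: [[-0.0, 1.0, 0.004], [1.0, 0.0, 0.001], [0.001, 0.004, -1.0]]
force: [0.3, -0.5, -0.2]
opening: 0.0852
gripper_force: 0.0
```

```bash
python3 -c "
from h import *
rel(.5998,.155,.0)"
```

```text
t 12.2 pos [0.6008 0.1517 0.0491] tool cm [ 0.33 -0.12  4.91] R [[-0.0001, 1.0, 0.0036], [1.0, 0.0, 0.001], [0.001, 0.0036, -1.0]] q7 -0.02 F [ 0.3 -0.5 -0.2] open 0.0852
```

arm_command(
  moves=[
    [[0.3, -0.1, 2], [0, 0, 0], 1],
    [[0, 0, 1.5], [0, 0, 0], 1],
    [[0, 0, 1], [0, 0, 0], 1],
    [[0, 0, 0.4], [0, 0, 0], 1],
    [[0, 0, 0], [0, 0, 0], 1],
    [[0, 0, 0], [0, 0, 0], 1],
  ],
)

```text
t: 12.8
ee_pos: [0.5986, 0.1543, -0.0018]
orientation: [[0.0, 1.0, 0.001], [1.0, -0.0, 0.0], [0.0, 0.001, -1.0]]
force: [0.2, -0.6, 0.2]
opening: 0.0851
gripper_force: 0.0
```

```bash
python3 - <<'E'
from h import *
rel(.5998,.155,.0)
for n,Ts in(("top",(60,66,72,78)),("scene",(12,16,20,24))):
    im=cv2.imread(f"pics/{n}3.png")
    for T in Ts:
        try: c,ax,_=dark(n,im,(.4565,-.306,.038),17,T); print(n,T,ray(n,*c,.038)[:2].round(4),ax.round(1))
        except Exception as e: print(n,T,"none")
    u,v=map(int,proj(n,(.4565,-.306,.044))); print(im[v,u-13:u+16].max(1)); print(im[v-13:v+16,u].max(1))
E
```

```text
t 12.8 pos [ 0.5986  0.1543 -0.0018] tool cm [ 0.07  0.12 -0.18] R [[0.0, 1.0, 0.0007], [1.0, -0.0, 0.0], [0.0, 0.0007, -1.0]] q7 -0.0 F [ 0.2 -0.6  0.2] open 0.0851
top 60 none
top 66 none
top 72 [ 0.4558 -0.3038] [20.8 22.3]
top 78 [ 0.4553 -0.3031] [21.8 23.3]
[ 82  73  70  68  69  69  69  69  69  67  68  69  69  68  67  68  68  67
  67  67  66  67  68  74 108 157 190 200 202]
[199 186 150 103  76  68  67  68  68  68  69  69  67  68  67  67  68  69
  68  68  68  68  69  69  68  71  81  89 104]
scene 12 [ 0.4601 -0.3046] [19.7 23. ]
scene 16 [ 0.4602 -0.3046] [19.9 23.4]
scene 20 [ 0.4603 -0.3046] [20.  23.8]
scene 24 [ 0.4604 -0.3046] [20.2 24.2]
[147 149 149  49  12  12   8  10  11  12  10  10  10  12  12   9  12  11
  13  10  11   9  10  10  12   9  16  37  55]
[145 145 146 145  84  11  10  13  11  12  11  12  11  12   9  11  11   9
  10  11  10   8   9   7   4  20  75  73  45]
```

arm_command(
  moves=[
    [[0.05, 0, -0.1], [0, 0, 0], 0],
    [[0, 0, 0], [0, 0, 0], 0],
    [[0, 0, 0], [0, 0, 0], 0],
    [[0, 0, 0], [0, 0, 0], 0],
    [[0, 0, 0], [0, 0, 0], 0],
    [[0, 0, 0], [0, 0, 0], 0],
    [[0, 0, 0], [0, 0, 0], 0],
    [[0, 0, 0], [0, 0, 0], 0],
  ],
)

```text
t: 13.6
ee_pos: [0.5998, 0.1552, 0.0008]
orientation: [[-0.0, 1.0, 0.003], [1.0, 0.0, 0.001], [0.001, 0.003, -1.0]]
force: [-0.6, -0.6, 12.3]
opening: 0.0519
gripper_force: 68.4
```

arm_command(
  moves=[
    [[0, 0, -1], [0, 0, 0], 0],
    [[0, 0, -2], [0, 0, 0], 0],
    [[0, 0, -4], [0, 0, 0], 0],
    [[0, 0, -3], [0, 0, 0], 0],
    [[-1.5, 0, -1], [0, 0, 0], 0],
    [[-3, 0.1, 0], [0, 0, 0], 0],
    [[-4, 0.1, 0], [0, 0, 0], 0],
    [[-4, 0.1, 0], [0, 0, 0], 0],
    [[-4, 0.1, 0], [0, 0, 0], 0],
    [[-4, 0.1, 0], [0, 0, 0], 0],
    [[-4, 0.1, 0], [0, 0, 0], 0],
    [[-4, 0.1, 0], [0, 0, 0], 0],
    [[-4, 0, 0], [0, 0, 0], 0],
    [[-3, 0, 0], [0, 0, 0], 0],
    [[-2.5, 0, 1], [0, 0, 0], 0],
    [[0, 0, 2], [0, 0, 0], 0],
    [[0, 0, 2], [0, 0, 0], 0],
    [[0, 0, 0], [0, 0, 0], 0],
    [[0, 0, 0], [0, 0, 0], 0],
    [[0, 0, 0], [0, 0, 0], 0],
  ],
)

```text
t: 15.6
ee_pos: [0.6056, -0.2255, 0.0598]
orientation: [[-0.0, 1.0, 0.001], [1.0, 0.0, -0.001], [-0.001, 0.001, -1.0]]
force: [-0.5, 0.3, -2.2]
opening: 0.0522
gripper_force: 63.5
```

```bash
python3 -c "
from h import *
rel(.606,-.2255,.0305)"
```

```text
t 15.6 pos [ 0.6056 -0.2255  0.0598] tool cm [0.01 0.04 2.93] R [[-0.0002, 1.0, 0.0012], [1.0, 0.0002, -0.0007], [-0.0007, 0.0012, -1.0]] q7 0.57 F [-0.5  0.3 -2.2] open 0.0522
```

arm_command(
  moves=[
    [[0, 0.04, 1], [0, 0, 0], 0],
    [[0, 0, 1], [0, 0, 0], 0],
    [[0, 0, 0.7], [0, 0, 0], 0],
    [[0, 0, 0.2], [0, 0, 0], 0],
    [[0, 0, 0], [0, 0, 0], 0],
    [[0, 0, 0], [0, 0, 0], 0],
  ],
)

```text
t: 16.2
ee_pos: [0.6057, -0.2252, 0.0298]
orientation: [[-0.0, 1.0, 0.0], [1.0, 0.0, -0.0], [-0.0, 0.0, -1.0]]
force: [0.3, -0.5, -1.4]
opening: 0.0517
gripper_force: 63.5
```

arm_command(
  moves=[
    [[0, 0, 0.1], [0, 0, 0], 0],
    [[0, 0, 0.05], [0, 0, 0], 0],
    [[0, 0, 0], [0, 0, 0], 0],
    [[0, 0, 0], [0, 0, 0], 0],
  ],
)

```text
t: 16.6
ee_pos: [0.6059, -0.2252, 0.0288]
orientation: [[-0.0, 1.0, 0.001], [1.0, 0.0, -0.0], [-0.0, 0.001, -1.0]]
force: [-1.2, 0.4, 5.3]
opening: 0.0519
gripper_force: 64.0
```

arm_command(
  moves=[
    [[0, 0, 0], [0, 0, 0], 1],
    [[0, 0, 0], [0, 0, 0], 1],
    [[0, 0, 0], [0, 0, 0], 1],
    [[0, 0, 0], [0, 0, 0], 1],
    [[0, 0, -1], [0, 0, 0], 1],
    [[0, 0, -3], [0, 0, 0], 1],
    [[0, 0, -4], [0, 0, 0], 1],
    [[2, -0.8, -4], [0, 0, 0], 1],
    [[4, -1.4, -2], [0, 0, 0], 1],
    [[4, -1.4, 0], [0, 0, 0], 1],
    [[4, -1.4, 0], [0, 0, 0], 1],
    [[4, -1.4, 0], [0, 0, 0], 1],
    [[4, -1.4, 0], [0, 0, 0], 1],
    [[4, -1.4, 0], [0, 0, 0], 1],
    [[4, -1.4, 0], [0, 0, 0], 1],
    [[4, -1.4, 0], [0, 0, 0], 1],
    [[4, -1.4, 0], [0, 0, 0], 1],
    [[3.5, -1.4, 0], [0, 0, 0], 1],
    [[2.4, -0.7, 0], [0, 0, 0], 1],
    [[0, 0, 0], [0, 0, 0], 1],
  ],
)

```text
t: 18.6
ee_pos: [0.4492, 0.2182, 0.1689]
orientation: [[-0.007, 1.0, 0.0], [1.0, 0.007, 0.002], [0.002, 0.0, -1.0]]
force: [-0.8, -0.9, 0.7]
opening: 0.0857
gripper_force: 0.0
```

arm_command(
  moves=[
    [[0, 0, 3], [0, 0, 0], 1],
    [[0, 0, 4], [0, 0, 0], 1],
    [[0, 0, 4], [0, 0, 0], 1],
    [[0, 0, 1], [0, 0, 0], 1],
    [[0, 0, 0], [0, 0, 0], 1],
    [[0, 0, 0], [0, 0, 0], 1],
  ],
)

```text
t: 19.2
ee_pos: [0.4518, 0.2139, 0.0498]
orientation: [[0.001, 1.0, 0.002], [1.0, -0.001, 0.001], [0.001, 0.002, -1.0]]
force: [0.8, 0.2, -0.5]
opening: 0.0853
gripper_force: 0.0
```

```bash
python3 - <<'E'
from h import *
rel(.4507,.214,.0015)
for n,Ts in(("top",(74,)),("scene",(20,))):
    im=camera(n); cv2.imwrite(f"pics/{n}4.png",im)
    for T in Ts:
        for X in((.4565,-.306,.038),(.606,-.2255,.038)):
            c,ax,_=dark(n,im,X,17,T); print(n,T,ray(n,*c,.038)[:2].round(4),ax.round(1))
E
```

```text
t 19.2 pos [0.4518 0.2139 0.0498] tool cm [ 0.   -0.12  4.83] R [[0.0006, 1.0, 0.0019], [1.0, -0.0006, 0.0008], [0.0008, 0.0019, -1.0]] q7 -0.24 F [ 0.8  0.2 -0.5] open 0.0853
top 74 [ 0.4555 -0.3032] [21.7 23.1]
top 74 [ 0.6041 -0.2237] [16.7 17.5]
scene 20 [ 0.4603 -0.3046] [20.1 23.8]
scene 20 [ 0.6094 -0.2248] [18.3 20.5]
```

arm_command(
  moves=[
    [[0, -0.1, 2], [0, 0, 0], 1],
    [[0, 0, 1.5], [0, 0, 0], 1],
    [[0, 0, 0.9], [0, 0, 0], 1],
    [[0, 0, 0.35], [0, 0, 0], 1],
    [[0, 0, 0], [0, 0, 0], 1],
    [[0, 0, 0], [0, 0, 0], 0],
    [[0, 0, 0], [0, 0, 0], 0],
    [[0, 0, 0], [0, 0, 0], 0],
    [[0, 0, 0], [0, 0, 0], 0],
    [[0, 0, 0], [0, 0, 0], 0],
    [[0, 0, 0], [0, 0, 0], 0],
    [[0, 0, 0], [0, 0, 0], 0],
    [[0, 0, 0], [0, 0, 0], 0],
    [[0, 0, 0], [0, 0, 0], 0],
  ],
)

```text
t: 20.7
ee_pos: [0.4508, 0.2145, 0.0025]
orientation: [[0.0, 1.0, 0.002], [1.0, -0.0, 0.002], [0.002, 0.002, -1.0]]
force: [-1.8, -0.3, 16.6]
opening: 0.0411
gripper_force: 65.3
```

arm_command(
  moves=[
    [[0, 0, -1], [0, 0, 0], 0],
    [[0, 0, -3], [0, 0, 0], 0],
    [[0, 0, -4], [0, 0, 0], 0],
    [[0, 0, -4], [0, 0, 0], 0],
    [[0, 0, -4], [0, 0, 0], 0],
    [[-1.5, 0, 0], [0, 0, 0], 0],
    [[-3, 0.1, 0], [0, 0, 0], 0],
    [[-4, 0.2, 0], [0, 0, 0], 0],
    [[-4, 0.2, 0], [0, 0, 0], 0],
    [[-4, 0.2, 0], [0, 0, 0], 0],
    [[-4, 0.2, 0], [0, 0, 0], 0],
    [[-4, 0.1, 0], [0, 0, 0], 0],
    [[-4, 0.1, 0], [0, 0, 0], 0],
    [[-4, 0, 0], [0, 0, 0], 0],
    [[-2.5, 0, 2], [0, 0, 0], 0],
    [[0, 0, 4], [0, 0, 0], 0],
    [[0, 0, 4], [0, 0, 0], 0],
    [[0, 0, 0], [0, 0, 0], 0],
    [[0, 0, 0], [0, 0, 0], 0],
    [[0, 0, 0], [0, 0, 0], 0],
  ],
)

```text
t: 22.7
ee_pos: [0.4617, -0.1364, 0.0625]
orientation: [[-0.0, 1.0, 0.003], [1.0, 0.0, -0.0], [-0.0, 0.003, -1.0]]
force: [0.3, -0.3, 0.4]
opening: 0.041
gripper_force: 61.2
```

```bash
python3 -c "
from h import *
rel(.4617,-.1363,.032)"
```

```text
t 22.7 pos [ 0.4617 -0.1364  0.0625] tool cm [ 0.02 -0.    3.05] R [[-0.0003, 1.0, 0.0025], [1.0, 0.0003, -0.0005], [-0.0005, 0.0025, -1.0]] q7 0.56 F [ 0.3 -0.3  0.4] open 0.041
```

arm_command(
  moves=[
    [[0, 0, 1], [0, 0, 0], 0],
    [[0, 0, 1], [0, 0, 0], 0],
    [[0, 0, 0.7], [0, 0, 0], 0],
    [[0, 0, 0.3], [0, 0, 0], 0],
    [[0, 0, 0], [0, 0, 0], 0],
    [[0, 0, 0], [0, 0, 0], 0],
  ],
)

```text
t: 23.3
ee_pos: [0.4605, -0.1361, 0.0307]
orientation: [[-0.0, 1.0, -0.0], [1.0, 0.0, -0.0], [-0.0, -0.0, -1.0]]
force: [-0.3, -1.0, -0.4]
opening: 0.0411
gripper_force: 61.2
```

arm_command(
  moves=[
    [[0, 0, 0.1], [0, 0, 0], 0],
    [[0, 0, 0.05], [0, 0, 0], 0],
    [[0, 0, 0], [0, 0, 0], 0],
    [[0, 0, 0], [0, 0, 0], 0],
  ],
)

```text
t: 23.7
ee_pos: [0.4607, -0.1362, 0.0304]
orientation: [[0.0, 1.0, 0.0], [1.0, -0.0, 0.001], [0.001, 0.0, -1.0]]
force: [-4.5, 1.8, 17.6]
opening: 0.0409
gripper_force: 62.9
```

arm_command(
  moves=[
    [[0, 0, 0], [0, 0, 0], 1],
    [[0, 0, 0], [0, 0, 0], 1],
    [[0, 0, 0], [0, 0, 0], 1],
    [[0, 0, 0], [0, 0, 0], 1],
    [[0, 0, -1], [0, 0, 0], 1],
    [[0, 0, -3], [0, 0, 0], 1],
    [[0, 0, -4], [0, 0, 0], 1],
    [[0, 0, -4], [0, 0, 0], 1],
    [[2, 0, -3], [0, 0, 0], 1],
    [[4, 0, 0], [0, 0, 0], 1],
    [[4, 0, 0], [0, 0, 0], 1],
    [[4, 0, 0], [0, 0, 0], 1],
    [[2, 0, 0], [0, 0, 0], 1],
    [[0, 0, 0], [0, 0, 0], 1],
    [[0, 0, 0], [0, 0, 0], 1],
  ],
)

```text
t: 25.2
ee_pos: [0.4605, 0.0235, 0.1797]
orientation: [[-0.001, 1.0, 0.0], [1.0, 0.001, -0.0], [-0.0, 0.0, -1.0]]
force: [-0.5, 0.2, 0.2]
opening: 0.0849
gripper_force: 0.0
```

```bash
python3 - <<'E'
from h import *
rel(.46,.02,.2)
I={}
for n,T in(("top",74),("scene",20)):
    im=I[n]=camera(n); cv2.imwrite(f"pics/{n}5.png",im)
    for X in((.4565,-.306,.038),(.606,-.2255,.038),(.4615,-.1363,.038)):
        c,ax,_=dark(n,im,X,17,T); print(n,T,ray(n,*c,.038)[:2].round(4),ax.round(1))
t=I["top"][130:230,300:420];s=I["scene"][130:240,280:400]
cv2.imwrite("pics/c5.png",cv2.resize(t,None,fx=6,fy=6,interpolation=cv2.INTER_CUBIC))
t=I["top"][130:180,155:210]
cv2.imwrite("pics/c6.png",np.hstack([cv2.resize(t,(400,400),interpolation=cv2.INTER_CUBIC),cv2.resize(s[35:90,20:80],(400,400),interpolation=cv2.INTER_CUBIC)]))
E
```

```text
t 25.2 pos [0.4605 0.0235 0.1797] tool cm [-0.35 -0.05 -2.03] R [[-0.0006, 1.0, 0.0003], [1.0, 0.0006, -0.0003], [-0.0003, 0.0003, -1.0]] q7 0.05 F [-0.5  0.2  0.2] open 0.0849
top 74 [ 0.4554 -0.3032] [21.7 23.1]
top 74 [ 0.604  -0.2236] [16.9 17.7]
top 74 [ 0.4584 -0.1333] [15.2 15.7]
scene 20 [ 0.4603 -0.3046] [20.  23.8]
scene 20 [ 0.6094 -0.2248] [18.3 20.5]
scene 20 [ 0.4652 -0.1359] [13.6 14.7]
```

View pics/c5.png

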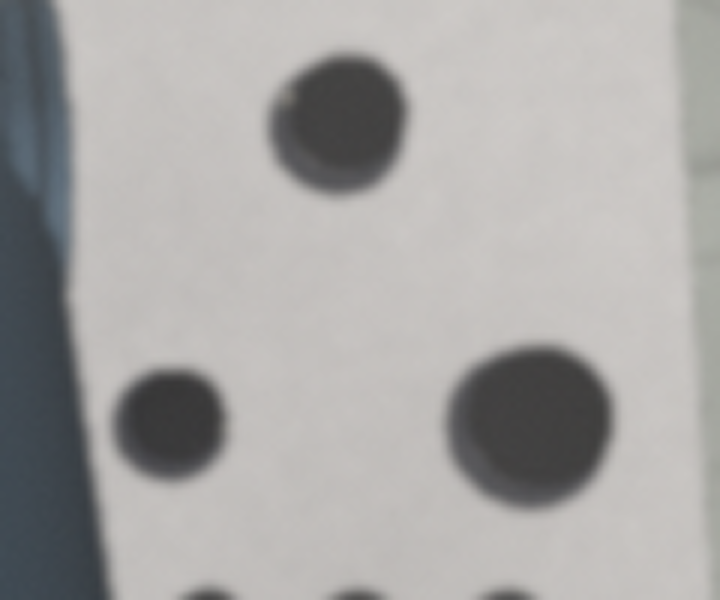

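View pics/c6.png

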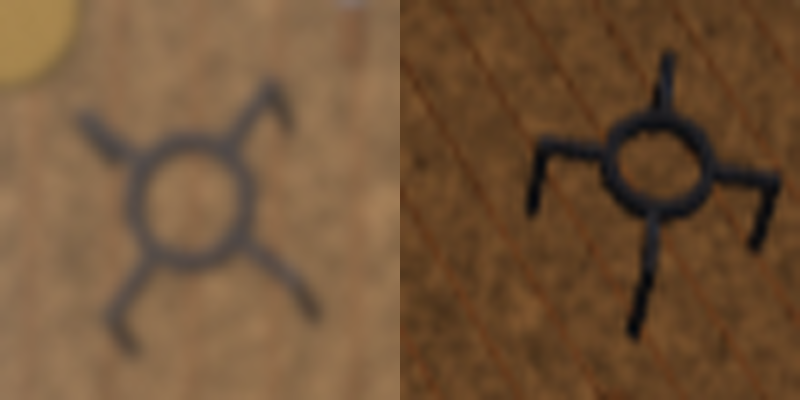

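All three caps are on (top crop: (170,420) small, (340,115) medium, (535,420) large), flat and concentric. The trivet shows its ring and four diagonal arms in both views. I now measure its ring centre and arm phase.

```bash
cat >> h.py <<'E'
def triv(n,im,X,z,thr=None,k=6,w=26):
    u,v=proj(n,X); u0,v0=int(u)-w,int(v)-w
    g=cv2.cvtColor(im[v0:v0+2*w,u0:u0+2*w],cv2.COLOR_BGR2GRAY)
    g=cv2.resize(g,None,fx=k,fy=k,interpolation=cv2.INTER_CUBIC)
    T=thr or cv2.threshold(g,0,255,cv2.THRESH_OTSU)[0]
    m=(g<T).astype(np.uint8)
    cs,h=cv2.findContours(m,cv2.RETR_CCOMP,cv2.CHAIN_APPROX_NONE)
    ho=max([c for c,q in zip(cs,h[0]) if q[3]>=0],key=cv2.contourArea)
    M=cv2.moments(ho); f=lambda a,b:((a+.5)/k-.5+u0,(b+.5)/k-.5+v0)
    c=ray(n,*f(M["m10"]/M["m00"],M["m01"]/M["m00"]),z)[:2]
    yy,xx=np.nonzero(m); P=np.array([ray(n,*f(a,b),z)[:2] for a,b in zip(xx[::5],yy[::5])])-c
    r=np.hypot(*P.T); th=np.arctan2(P[:,1],P[:,0])[(r>.029)&(r<.045)]
    return c,np.degrees(np.angle(np.exp(4j*th).mean())/4),abs(np.exp(4j*th).mean()),2*np.sqrt(cv2.contourArea(ho)/np.pi)/k,T
E
python3 - <<'E'
from h import *
for n,z in(("top",.056),("scene",.056)):
    im=cv2.imread(f"pics/{n}5.png")
    for T in(None,55 if n=="scene" else 85): print(n,triv(n,im,(.6,.28,.056),z,T))
E
```

```text
top (array([0.59315778, 0.2791284 ]), np.float64(-35.99277892194866), np.float64(0.9124511878827122), np.float64(11.700795649192473), 101.0)Traceback (most recent call last):
  File "<stdin>", line 4, in <module>
  File "h.py", line 39, in triv
    yy,xx=np.nonzero(m); P=np.array([ray(n,*f(a,b),z)[:2] for a,b in zip(xx[::5],yy[::5])])-c
                                     ~~~^^^^^^^^^^^^^
  File "h.py", line 6, in ray
    f,c=K(n); d=c["R"].T@np.array([(u-c["cx"])/f,(v-c["cy"])/f,1.]); o=-c["R"].T@c["t"]
        ~^^^
  File "h.py", line 4, in K
    c=calibration(n); f=192/np.tan(np.radians(c["vertical_fov"]/2)); return f,c
ValueError: time passes only in moves, steps and waits
```

```bash
sed -i 's/^def K(n):/import functools\n@functools.lru_cache\ndef K(n):/' h.py; python3 - <<'E'
from h import *
for n in("top","scene"):
    im=cv2.imread(f"pics/{n}5.png")
    for T in(None,50 if n=="scene" else 90):
        try: print(n,triv(n,im,(.6,.28,.056),.056,T))
        except Exception as e: print(n,T,e)
rel(.595,.28,.1)
E
```

```text
top (array([0.59315778, 0.2791284 ]), np.float64(-35.99277892194866), np.float64(0.9124511878827122), np.float64(11.700795649192473), 101.0)
top (array([0.59288356, 0.279011  ]), np.float64(-35.48532011891493), np.float64(0.9683322501309968), np.float64(13.002227398746895), 90)
scene (array([0.59617698, 0.27872136]), np.float64(-36.243988658288565), np.float64(0.9366253994927711), np.float64(10.461622684819345), 51.0)
scene (array([0.59622483, 0.27872601]), np.float64(-36.38050662083326), np.float64(0.9405098717802821), np.float64(10.539931227391522), 50)
t 25.3 pos [0.4605 0.0224 0.1796] tool cm [25.79 13.4   7.95] R [[0.0019, 1.0, 0.0002], [1.0, -0.0019, -0.0005], [-0.0005, 0.0002, -1.0]] q7 0.05 F [-0.7  0.3  0.1] open 0.0852
```

arm_command(
  moves=[
    [[2, 1, 0], [0, 0, 0], 1],
    [[3.6, 1.9, 0], [0, 0, 0], 1],
    [[3.6, 1.9, 0], [0, 0, 0], 1],
    [[3.6, 1.9, 0], [0, 0, 0], 1],
    [[3.6, 1.9, 0], [0, 0, 0], 1],
    [[3.6, 1.9, 0], [0, 0, 0], 1],
    [[3.6, 1.9, 0], [0, 0, 0], 1],
    [[2.1, 1, 0], [0, 0, 0], 1],
    [[0, 0, 2], [0, 0, -0.078], 1],
    [[0, 0, 2], [0, 0, -0.079], 1],
    [[0, 0, 2], [0, 0, 0], 1],
    [[0, 0, 0], [0, 0, 0], 1],
    [[0, 0, 0], [0, 0, 0], 1],
    [[0, 0, 0], [0, 0, 0], 1],
  ],
)

```text
t: 26.7
ee_pos: [0.5956, 0.2805, 0.1206]
orientation: [[-0.155, 0.988, 0.002], [0.988, 0.155, 0.001], [0.0, 0.002, -1.0]]
force: [-0.3, 0.1, 0.6]
opening: 0.0856
gripper_force: 0.0
```

```bash
python3 -c "
from h import *
rel(.5945,.279,.042)"
```

```text
t 26.7 pos [0.5956 0.2805 0.1206] tool cm [-0.13 -0.15  7.86] R [[-0.1554, 0.9879, 0.0019], [0.9879, 0.1554, 0.0005], [0.0002, 0.0019, -1.0]] q7 -0.14 F [-0.3  0.1  0.6] open 0.0856
```

arm_command(
  moves=[
    [[-0.12, -0.1, 2], [0, 0, 0], 1],
    [[0, 0, 2.5], [0, 0, 0], 1],
    [[0, 0, 2], [0, 0, 0], 1],
    [[0, 0, 1.3], [0, 0, 0], 1],
    [[0, 0, 0], [0, 0, 0], 1],
    [[0, 0, 0], [0, 0, 0], 1],
    [[0, 0, 0], [0, 0, 0], 0],
    [[0, 0, 0], [0, 0, 0], 0],
    [[0, 0, 0], [0, 0, 0], 0],
    [[0, 0, 0], [0, 0, 0], 0],
    [[0, 0, 0], [0, 0, 0], 0],
    [[0, 0, 0], [0, 0, 0], 0],
    [[0, 0, 0], [0, 0, 0], 0],
    [[0, 0, 0], [0, 0, 0], 0],
  ],
)

```text
t: 28.1
ee_pos: [0.5942, 0.2799, 0.0429]
orientation: [[-0.157, 0.988, 0.001], [0.988, 0.157, 0.001], [0.001, 0.001, -1.0]]
force: [-2.6, -0.9, 8.2]
opening: 0.0491
gripper_force: 60.6
```

```bash
python3 -c "
from h import *
rel(.5945,.279,.042)"
```

```text
t 28.1 pos [0.5942 0.2799 0.0429] tool cm [-0.09  0.01  0.09] R [[-0.1572, 0.9876, 0.001], [0.9876, 0.1572, 0.0007], [0.0005, 0.0011, -1.0]] q7 -0.11 F [-2.6 -0.9  8.2] open 0.0491
```

arm_command(
  moves=[
    [[0, 0, -1], [0, 0, 0], 0],
    [[0, 0, -2.5], [0, 0, 0], 0],
    [[0, 0, -3.5], [0, 0, 0], 0],
    [[0, 0, -3.5], [0, 0, 0], 0],
    [[0, 0, -2.5], [0, 0, 0], 0],
    [[-1.6, -0.2, 0], [0, 0, 0], 0],
    [[-3.5, -0.56, 0], [0, 0, 0], 0],
    [[-3.5, -0.56, 0], [0, 0, 0], 0],
    [[-3.5, -0.56, 0], [0, 0, 0], 0],
    [[-3.5, -0.56, 0], [0, 0, 0], 0],
    [[-3.5, -0.56, 0], [0, 0, 0], 0],
    [[-3.5, -0.56, 0], [0, 0, 0], 0],
    [[-3.5, -0.56, 0], [0, 0, 0], 0],
    [[-3.5, -0.56, 0], [0, 0, 0], 0],
    [[-1.86, -2.98, 0], [0, 0, 0], 0],
    [[-1.86, -2.98, 0], [0, 0, 0], 0],
    [[-1.86, -2.98, 0], [0, 0, 0], 0],
    [[-1.86, -2.98, 0], [0, 0, 0], 0],
    [[-1.86, -2.98, 0], [0, 0, 0], 0],
    [[0, 0, 0], [0, 0, 0], 0],
  ],
)

```text
t: 30.1
ee_pos: [0.4555, -0.1393, 0.1704]
orientation: [[-0.149, 0.989, -0.005], [0.989, 0.149, -0.001], [0.0, -0.005, -1.0]]
force: [0.5, 0.3, -2.7]
opening: 0.0493
gripper_force: 62.7
```

arm_command(
  moves=[
    [[0, 0, 0], [0, 0, 0], 0],
    [[0, 0, 0], [0, 0, 0], 0],
    [[0, 0, 0], [0, 0, 0], 0],
  ],
)

```text
t: 30.4
ee_pos: [0.4618, -0.1345, 0.1711]
orientation: [[-0.158, 0.987, 0.0], [0.987, 0.158, 0.0], [0.0, 0.0, -1.0]]
force: [1.3, 0.9, -2.5]
opening: 0.0493
gripper_force: 62.7
```

```bash
python3 - <<'E'
from h import *
rel(.4617,-.1355,.12)
im=camera("scene"); cv2.imwrite("pics/s7.png",cv2.resize(im[110:270,100:280],None,fx=3.5,fy=3.5,interpolation=cv2.INTER_CUBIC))
E
```

```text
t 30.4 pos [ 0.4618 -0.1345  0.1711] tool cm [-0.09 -0.02  5.11] R [[-0.1581, 0.9874, 0.0], [0.9874, 0.1581, 0.0], [0.0, 0.0001, -1.0]] q7 0.55 F [ 1.3  0.9 -2.5] open 0.0493
```

View pics/s7.png

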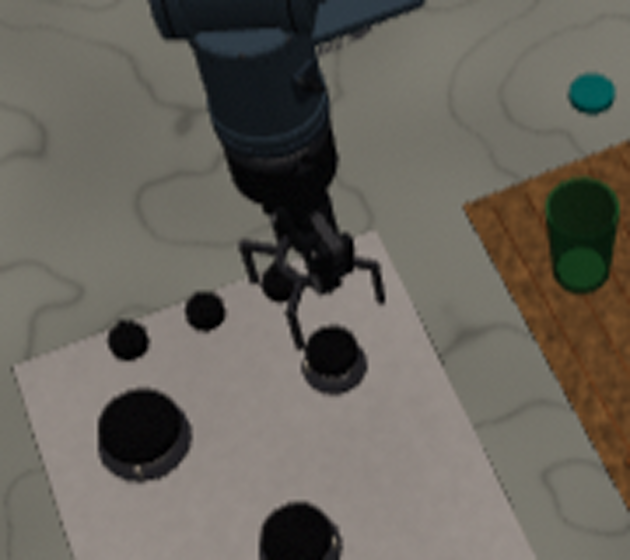

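The crop shows the trivet held level above the small burner (about (310,290)), with the cap below at (332,350) and the glass untouched. I lower it.

arm_command(
  moves=[
    [[-0.08, 0, 2], [0, 0, 0], 0],
    [[0, 0, 3], [0, 0, 0], 0],
    [[0, 0, 3], [0, 0, 0], 0],
    [[0, 0, 2], [0, 0, 0], 0],
    [[0, 0, 1], [0, 0, 0], 0],
    [[0, 0, 0], [0, 0, 0], 0],
    [[0, 0, 0], [0, 0, 0], 0],
    [[0, 0, 0], [0, 0, 0], 0],
  ],
)

```text
t: 31.25
ee_pos: [0.4623, -0.1362, 0.0623]
orientation: [[-0.157, 0.988, 0.002], [0.988, 0.157, -0.0], [-0.001, 0.002, -1.0]]
force: [0.9, -0.2, -2.0]
opening: 0.0493
gripper_force: 62.7
```

```bash
python3 -c "
from h import *
rel(.4617,-.1355,.048)"
```

```text
t 31.25 pos [ 0.4623 -0.1362  0.0623] tool cm [ 0.08 -0.06  1.43] R [[-0.1568, 0.9876, 0.0021], [0.9876, 0.1568, -0.0004], [-0.0007, 0.002, -1.0]] q7 0.67 F [ 0.9 -0.2 -2. ] open 0.0493
```

arm_command(
  moves=[
    [[0.05, -0.05, 0.8], [0, 0, 0], 0],
    [[0, 0, 0.5], [0, 0, 0], 0],
    [[0, 0, 0.1], [0, 0, 0], 0],
    [[0, 0, 0.1], [0, 0, 0], 0],
    [[0, 0, 0], [0, 0, 0], 0],
    [[0, 0, 0], [0, 0, 0], 0],
  ],
)

```text
t: 31.85
ee_pos: [0.4604, -0.1354, 0.0469]
orientation: [[-0.156, 0.988, -0.001], [0.988, 0.156, 0.001], [0.001, -0.0, -1.0]]
force: [-3.8, 1.2, 8.8]
opening: 0.0493
gripper_force: 63.8
```

```bash
python3 -c "
from h import *
rel(.4617,-.1355,.047)"
```

```text
t 31.85 pos [ 0.4604 -0.1354  0.0469] tool cm [-0.03  0.13 -0.01] R [[-0.1565, 0.9877, -0.0006], [0.9877, 0.1565, 0.0009], [0.001, -0.0004, -1.0]] q7 0.68 F [-3.8  1.2  8.8] open 0.0493
```

arm_command(
  moves=[
    [[0, 0.05, 0], [0, 0, 0], 0],
    [[0, 0, 0], [0, 0, 0], 1],
    [[0, 0, 0], [0, 0, 0], 1],
    [[0, 0, 0], [0, 0, 0], 1],
    [[0, 0, 0], [0, 0, 0], 1],
    [[0, 0, -1], [0, 0, 0], 1],
    [[0, 0, -3], [0, 0, 0], 1],
    [[0, 0, -4], [0, 0, 0], 1],
    [[0, 0, -4], [0, 0, 0], 1],
    [[2, 0, -1], [0, 0, 0], 1],
    [[4, 0, 0], [0, 0, 0], 1],
    [[4, 0, 0], [0, 0, 0], 1],
    [[4, 0, 0], [0, 0, 0], 1],
    [[4, 0, 0], [0, 0, 0], 1],
    [[2, 0, 0], [0, 0, 0], 1],
    [[0, 0, 0], [0, 0, 0], 1],
  ],
)

```text
t: 33.45
ee_pos: [0.4295, 0.065, 0.1768]
orientation: [[-0.162, 0.987, 0.0], [0.987, 0.162, 0.001], [0.001, 0.001, -1.0]]
force: [-0.4, -0.9, -0.1]
opening: 0.0852
gripper_force: 0.0
```

```bash
python3 - <<'E'
from h import *
rel(.46,.02,.2)
I={n:camera(n) for n in("top","scene")}
for n in I:
    try: print(n,triv(n,I[n],(.4617,-.136,.06),.060,None))
    except Exception as e: print(n,e)
t=I["top"][130:230,300:420];s=I["scene"][170:290,110:230]
cv2.imwrite("pics/c8.png",np.hstack([cv2.resize(x,(400,400),interpolation=cv2.INTER_CUBIC) for x in(t[:,:100],s)]))
E
```

```text
t 33.45 pos [0.4295 0.065  0.1768] tool cm [-4.93  2.28 -2.32] R [[-0.1619, 0.9868, 0.0003], [0.9868, 0.1619, 0.0012], [0.0012, 0.0005, -1.0]] q7 0.06 F [-0.4 -0.9 -0.1] open 0.0852
top max() iterable argument is empty
scene (array([ 0.45138265, -0.13314347]), np.float64(-38.44530028662239), np.float64(0.09467143207256372), np.float64(4.763236434597591), 81.0)
```

View pics/c8.png

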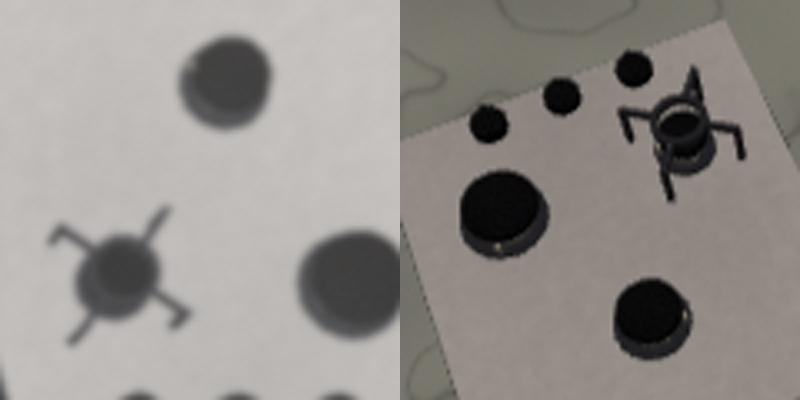

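The trivet stands over the capped small burner, feet on the plate, elbows at about (625,112) and (738,130) in the right crop. A quick numeric check of its centre from opposite elbows.

```bash
python3 - <<'E'
from h import *
for z in(.061,): print(ray("scene",110+281.5*.3-.35,170+121*.3-.35,z)[:2], ray("top",300+123.5/4-.4,130+271/4-.4,z)[:2])
E
```

```text
[ 0.46457924 -0.13352782] [ 0.46114962 -0.13625954]
```

```bash
python3 -c "
from station import *
print(job_done())"
```

```text
the job is handed in; nothing more can be done
None
```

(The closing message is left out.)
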